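# Index the nest table one notch on

### The arm

A 6-joint arm with a two-finger parallel gripper is mounted at the origin on the work surface; the furniture and walls round the work are solid. World frame = base frame: x ahead of the robot, y to its left, z up, the work surface at z = 0. Lengths are in m, angles in degrees, forces in N, time in s.
With the tool pointing down it reaches from about 0.425 to 0.95 m from the base axis. Payload 14.7 kg.
Tool frame: the origin (TCP) lies at the centre of the arm's flange, where the gripper is bolted on; the fingertips stand 173 mm ahead of it and the grasp point (between the pads) lies 155 mm ahead of it; z points along the fingers, y is the line along which they close (so a half turn about z gives the same grasp; the last joint's range is limited). The gripper opens to 85 mm and grips with 20 to 120 N. Pads are 22 mm wide; open, the fingers measure 114 mm over their backs; the gripper's body (76 mm by 85 mm) begins 54 mm behind the grasp point. The pads swing forward as they close: fully open they stand 13 mm farther back than shut.
Start: joints at [-66.727, 27.513, 91.461, -0, 61.026, -2.67], TCP at [0.284, -0.584, 0.405] pointing down, gripper open.
Joint ranges: [-157.49, 157.49], [-46.99, 117.5], [13.45, 153.17], [-89.5, 269.5], [5.16, 153.95], [-167.48, 167.48]. Speed limits (degrees/s): [108.29, 108.29, 136.94, 172.46, 172.46, 172.46].

### API

Orientations are given as a 3x3 rotation matrix whose columns are the frame's x, y, z axes.
In Python, from station import monitor, viewer, workorder gives the robot as it stands. The module is installed in compiled form; this text tells all that it offers.
- The arm moves only by the tool apply_moves, never from a script. Its arguments are lists of equal length, an entry for each row: "delta_pos": the shift along the tool's x, y, z as a fraction of full scale, a list of three; "rotation": the turn, a rotation vector about the tool's x, y, z as a fraction of full scale, a list of three. A call has 1 to 5 rows; each row shifts and turns the commanded pose from where the row before left it, along the tool's axes as they then stand; what a row does not reach is not made up. Full scale, the value 1, is 0.025 m for a shift and 4 degrees for a turn. A row lasts 1/10 s, in which the tool goes at most 50 mm and 8.59 degrees, less where a joint would pass 70% of its speed; a pose out of reach is approached as far as the arm can. A call with a number of a shift or a turn outside -1 to 1 is refused whole. A call with a gripper value outside its range is refused whole. "grip" is the finger opening in mm, from 0 to 85.4, set as the call begins (left out, the last holds). The fingers move at their own pace and stop on an object; "grip_force" is the grip in N (left out, the last holds). Time passes only in rows, so rows that do not move let the fingers close. It gives the time, the measured TCP pose, the force, the opening and the grip force at its end, in the units of the state.
- monitor.get_obs(): the state, without advancing time (a new reading comes with each control period).
- viewer.camera(name): name is "scene" or "top" or "wrist"; returns a dict with "frame" (420x560x3 uint8, red, green, blue), "vfov" (degrees; the focal length in pixels is half the picture's height over the tangent of half this angle, whatever the lens; pixels are square), "cx", "cy" (the principal point, pixels), "T" (4x4, takes a point from camera to world coordinates). Camera axes: x right, y down, z forward; pixel columns grow to the right and rows downward; lengths in m; the calibration is good to about 2 mm. The wrist camera is an equidistant fisheye: a pixel r from the principal point sees the ray r / f radians off the axis. A picture is of the moment at which its call begins. There is no depth.
- workorder.sign_off(): hands the job in; it is judged then, once.
The state is a dict: "t": time; "joint_pos": joint angles; "qvel": joint speeds; "effort": joint torques, N m; "tcp_pos": TCP position; "ee_rot": TCP orientation; "force": force on the tool from outside, world axes, zero at the start; "wrist_torque": the same for the moment, N m; "grip_width": finger opening in m; "finger_force": force on a finger pad.
Only numpy, scipy, OpenCV 4.12 (cv2) and the standard library are available. Lean on these libraries where they do the work, as an engineer would, in place of code of your own. Each camera call takes 0.05 s, during which the arm holds its last target. There are 200 camera calls.

### The job

Two small rotary index tables stand on the bench. On the one that carries the long narrow catheter nest, pull the spring-loaded index ring straight up, turn the platter one notch clockwise as seen from above, and let go so that the pin drops fully home in that next notch. Leave the other table, the one with the round agar dish, as it is set.

Things in the scene. Friction and masses are not known exactly. Their poses are not given: they have to be found in the camera images.
- nest_station: Bolted-down round base, 192 mm across, of the table carrying the nest: a straight bar 136x32x26 mm with 3 small pegs, screwed across the platter, top 70 mm above the bench. Origin: on the vertical turning axis at bench height; z up; -x points to the start notch. Grey crown with 8 notches, 45 degrees apart. A lug of the platter holds the spring pin over the crown; pin down = locked.
- nest_ring (a point): Centre of the nest table's index ring: upright round black grip, 30 mm across, 28 high, on the spring pin, 75 mm from the axis; 76 mm above the bench when home (lug below: 44, collar: 56). Pulls up against 4 to 7.5 N, stop at 26 mm; free to turn from 16 mm, so pull about 20, carry along the arc. Let go within 8 mm of a notch, the spring draws it home. Most finger room is along the arc.
- nest_platter (a joint): Angle of the nest table's platter, rad: 0 at the start, grows clockwise seen from above; the next notch is at 0.785. Turns with light friction once the pin is out; about 1 degree of play each way with it in.
- dish_ring (a point): Centre of the same ring on the other table, equal in build, which carries a round agar dish (65 mm across, 15 mm high, its top 59 mm above the bench) instead of the nest. To be left as it is set.

How it is judged (in metres and radians):
On the way:
1. the nest table's ring is pulled up at least 12 mm (height (world z) of nest_ring above 0.088 m), for 0.1 s.
At the end, for the whole second after the job is handed in: The nest platter stands one notch (0.785 rad, within 0.13) clockwise of its start and at rest, its ring is down to within 3.5 mm of home (centre below 79.5 mm), and the dish table's ring is within 10 mm of where it was (value of joint nest_platter between 0.65 and 0.92 rad and height (world z) of nest_ring below 0.0795 m and velocity of joint nest_platter between -0.05 and 0.05 rad/s and distance of dish_ring from where it was at the start of the episode below 0.01 m); the robot touches nothing.
It fails at once if the dish table is turned or its ring pulled out by more than 10 mm (distance of dish_ring from where it was at the start of the episode above 0.01 m).
It also fails if it takes over 35 s, if anything falls off the work surface, if the arm or the gripper's body presses on something with over 40 N, if the wrist force passes 120 N, or if a joint passes its speed limit or range.

## Working session

There is one attempt and no reset: what is moved stays moved. The work goes in short steps, Python scripts to look and compute and a tool call to move; the robot and the scene stay as the last step left them, time stands still between calls to the robot, and variables do not carry over. Pictures are saved under pics/ and viewed, at most 10 in all, crops included, and the job is handed in when it is done.

Besides the shell and the picture viewer there is one more tool, called after ">>>" by a JSON object that holds its "fn" and its "kwargs", one argument or row to a line. apply_moves: Moves the arm, as the interface text tells. Shift numbers are shares of 0.025 m and turn numbers shares of 4 degrees, none past 1 either way. Its arguments: {"type":"object","properties":{"delta_pos":{"type":"array","items":{"type":"array","items":{"type":"number","minimum":-1,"maximum":1}}},"rotation":{"type":"array","items":{"type":"array","items":{"type":"number","minimum":-1,"maximum":1}}},"grip":{"type":"number"},"grip_force":{"type":"number"}},"required":["delta_pos","rotation"]}

```bash
mkdir -p pics
cat > h.py <<'E'
import numpy as np, cv2, pickle
from station import monitor, viewer, workorder
def snap(name,tag):
    c=viewer.camera(name); cv2.imwrite(f'pics/{tag}.png',c['frame'][:,:,::-1]); pickle.dump(c,open(f'pics/{tag}.pkl','wb')); return c
def ray(c,u,v,fish=False):
    f=210/np.tan(np.radians(c['vfov']/2)); T=np.array(c['T']); d=np.array([u-c['cx'],v-c['cy']])
    if fish:
        r=np.hypot(*d); a=r/f; k=np.array([*(d/r*np.sin(a)),np.cos(a)])
    else: k=np.array([*(d/f),1.]); k/=np.linalg.norm(k)
    return T[:3,3],T[:3,:3]@k
def tri(rs):
    A=sum(np.eye(3)-np.outer(d,d) for o,d in rs); b=sum((np.eye(3)-np.outer(d,d))@o for o,d in rs)
    p=np.linalg.solve(A,b); return p,[np.linalg.norm(np.cross(p-o,d)) for o,d in rs]
def atz(r,z): o,d=r; return o+d*(z-o[2])/d[2]
def proj(c,p):
    T=np.array(c['T']); q=T[:3,:3].T@(np.array(p)-T[:3,3]); f=210/np.tan(np.radians(c['vfov']/2)); return c['cx']+f*q[0]/q[2],c['cy']+f*q[1]/q[2]
def load(tag): return pickle.load(open(f'pics/{tag}.pkl','rb'))
E
python3 - <<'E'
from h import *
a=snap('scene','s0');b=snap('top','t0')
im=np.hstack([a['frame'],b['frame']]);
for c in(a,b): print(c['vfov'],c['cx'],c['cy'],np.round(c['T'],3).tolist())
print(monitor.get_obs())
E
```

```text
48.695358434765645 274.1487336635906 213.52503885308076 [[0.771, -0.289, 0.568, 0.044], [-0.637, -0.349, 0.687, -0.576], [-0.001, -0.892, -0.453, 0.457], [0.0, 0.0, 0.0, 1.0]]
57.27426657251312 276.98093199832897 207.34106989226174 [[-0.022, -0.993, 0.115, 0.428], [-1.0, 0.023, 0.004, -0.013], [-0.007, -0.115, -0.993, 0.942], [0.0, 0.0, 0.0, 1.0]]
{'t': 0.1, 'joint_pos': array([-6.67295015e+01,  2.75466404e+01,  9.14897730e+01, -8.14393849e-04,
        6.10264448e+01, -2.67003753e+00]), 'qvel': array([ 0.12224742, -0.10830266,  0.02865151,  0.01615947, -0.05946147,
        0.00966258]), 'effort': array([ 2.87503186e-03, -9.52259803e+01, -4.31039500e+01,  1.03767482e-05,
        5.22609218e-03, -3.60611295e-05]), 'tcp_pos': array([ 0.28428079, -0.58434077,  0.40413457]), 'ee_rot': array([[ 8.99245516e-01,  4.37444059e-01, -4.44850510e-04],
       [ 4.37444283e-01, -8.99244957e-01,  1.00292212e-03],
       [ 3.86927431e-05, -1.09647053e-03, -9.99999398e-01]]), 'force': array([ 0.77119094,  0.38832536, -0.76801335]), 'wrist_torque': array([-0.00540016, -0.00673888, -0.02073365]), 'finger_force': 0.0, 'grip_width': 0.08544513564490881}
```

View pics/t0.png

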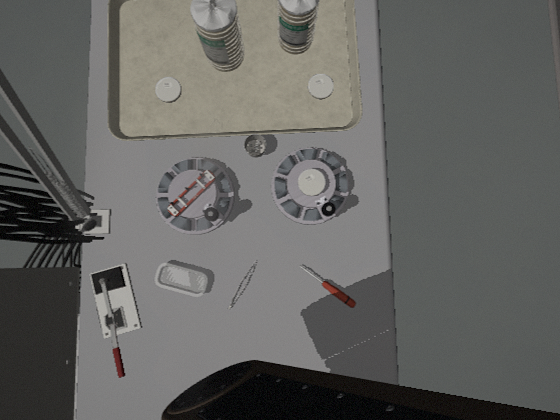

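View pics/s0.png

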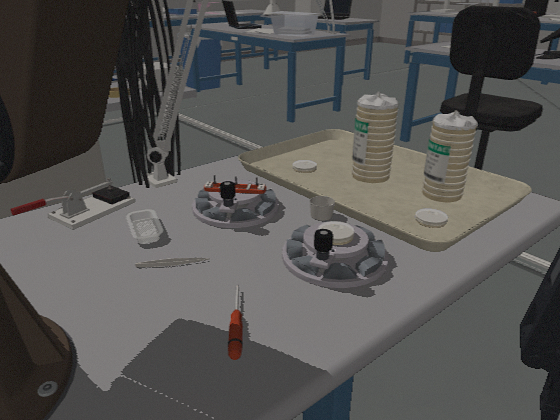

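The nest table is at about (195,196) in the top view, with its ring near (211,213). In the scene view its ring is near (228,188). The dish table is to the right. I'll enlarge both.

Run:
```python
from h import *
a=load('s0')['frame'];b=load('t0')['frame']
x=cv2.resize(b[150:242,150:242],(552,552)[:2],interpolation=cv2.INTER_CUBIC)
x=cv2.resize(b[150:240,150:240],(396,396),interpolation=cv2.INTER_CUBIC)
y=cv2.resize(a[155:245,185:275],(396,396),interpolation=cv2.INTER_CUBIC)
im=np.hstack([x,y]); im=np.clip(im.astype(float)*1.7,0,255).astype('uint8')
cv2.imwrite('pics/crop1.png',im[:,:,::-1])
```

```text
(no output)
```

View pics/crop1.png

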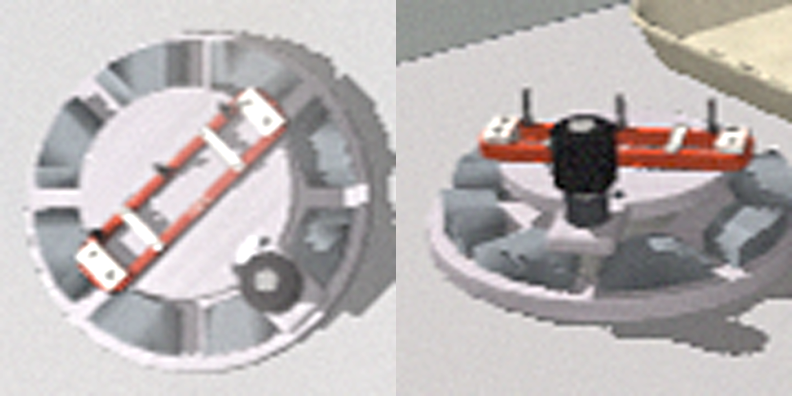

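Run:
```python
from h import *
s=load('s0');t=load('t0')
T=lambda x,y:(150+x/4.4-.4,150+y/4.4-.4); S=lambda x,y:(185+(x-396)/4.4-.4,155+y/4.4-.4)
p,e=tri([ray(s,*S(585,124)),ray(t,*T(268,279))]);print('ringtop',p,e)
for z in(.09,): print(atz(ray(s,*S(585,124)),z),atz(ray(t,*T(268,279)),z))
print('ring centre scene @.076',atz(ray(s,*S(585,154)),.076))
# base outline at low z: extents
for z in(0.02,.03): print('base c',z,atz(ray(t,*T(199,201)),z), 'L/R',atz(ray(t,*T(27,200)),z),atz(ray(t,*T(372,200)),z))
print('platter c',atz(ray(t,*T(190,194)),.044))
# bar ends at z .07
print('bar',[atz(ray(t,*T(x,y)),.07) for x,y in((263,112),(102,265))], 'mid scene',[atz(ray(s,*S(x,y)),.07) for x,y in((500,128),(733,137))])
```

```text
ringtop [0.51589622 0.13905157 0.09264171] [np.float64(0.0012238033854507528), np.float64(0.0012238033854507441)]
[0.51831293 0.14495092 0.09      ] [0.51719078 0.13884275 0.09      ]
ring centre scene @.076 [0.51659684 0.14359454 0.076     ]
base c 0.02 [0.56865551 0.1893211  0.02      ] L/R [0.57143173 0.28438665 0.02      ] [0.56698456 0.09383906 0.02      ]
base c 0.03 [0.56712852 0.18712527 0.03      ] L/R [0.56987464 0.28116026 0.03      ] [0.56547569 0.0926783  0.03      ]
platter c [0.56890658 0.1889033  0.044     ]
bar [array([0.60743886, 0.14482108, 0.07      ]), array([0.5285877 , 0.22873166, 0.07      ])] mid scene [array([0.51010976, 0.20625574, 0.07      ]), array([0.58927207, 0.12650606, 0.07      ])]
```

>>> {"fn": "apply_moves", "kwargs": {
  "delta_pos": [
    [0.5,-0.5,0],
    [0.95,-0.95,0],
    [0.95,-0.95,0],
    [0.95,-0.95,0],
    [0.95,-0.95,0]
  ],
  "rotation": [
    [0,0,0],
    [0,0,0],
    [0,0,0],
    [0,0,0],
    [0,0,0]
  ]
}}

```text
t: 0.6
tcp_pos: [0.3341, -0.4395, 0.4044]
ee_rot: [[0.899, 0.437, -0.0], [0.437, -0.899, 0.0], [-0.0, -0.001, -1.0]]
force: [-0.8, 0.8, 0.1]
grip_width: 0.0854
finger_force: 0.0
```

>>> {"fn": "apply_moves", "kwargs": {
  "delta_pos": [
    [0.95,-0.95,0],
    [0.95,-0.95,0],
    [0.95,-0.95,0],
    [0.95,-0.95,0],
    [0.95,-0.95,0]
  ],
  "rotation": [
    [0,0,0],
    [0,0,0],
    [0,0,0],
    [0,0,0],
    [0,0,0]
  ]
}}

```text
t: 1.1
tcp_pos: [0.389, -0.2807, 0.4046]
ee_rot: [[0.899, 0.437, -0.0], [0.437, -0.899, 0.0], [-0.0, -0.0, -1.0]]
force: [0.2, -0.7, 0.5]
grip_width: 0.0852
finger_force: 0.0
```

>>> {"fn": "apply_moves", "kwargs": {
  "delta_pos": [
    [0.95,-0.95,0],
    [0.95,-0.95,0],
    [0.95,-0.95,0],
    [0.95,-0.95,0],
    [0.95,-0.95,0]
  ],
  "rotation": [
    [0,0,0],
    [0,0,0],
    [0,0,0],
    [0,0,0],
    [0,0,0]
  ]
}}

```text
t: 1.6
tcp_pos: [0.4438, -0.1219, 0.4046]
ee_rot: [[0.899, 0.437, -0.0], [0.437, -0.899, 0.0], [-0.0, -0.0, -1.0]]
force: [0.4, -0.9, 0.2]
grip_width: 0.0851
finger_force: 0.0
```

>>> {"fn": "apply_moves", "kwargs": {
  "delta_pos": [
    [0.95,-0.95,0],
    [0.95,-0.95,0],
    [0.5,-0.5,0],
    [0,0,0],
    [0,0,0]
  ],
  "rotation": [
    [0,0,-0.8],
    [0,0,-0.9],
    [0,0,-0.9],
    [0,0,-0.9],
    [0,0,-0.9]
  ]
}}

```text
t: 2.1
tcp_pos: [0.4676, -0.0412, 0.4045]
ee_rot: [[0.722, 0.692, -0.0], [0.692, -0.722, 0.0], [-0.0, -0.0, -1.0]]
force: [0.5, -0.2, -1.0]
grip_width: 0.0855
finger_force: 0.0
```

```bash
python3 -c "
from h import *
c=snap('wrist','w1');print(c['vfov'],c['cx'],c['cy'],np.round(c['T'],3).tolist())"
```

```text
65.70646984690485 287.4433616482717 210.21369279773256 [[0.693, -0.693, -0.201, 0.519], [-0.721, -0.666, -0.192, 0.007], [-0.001, 0.278, -0.961, 0.374], [0.0, 0.0, 0.0, 1.0]]
```

>>> {"fn": "apply_moves", "kwargs": {
  "delta_pos": [
    [0.6,-0.3,0],
    [1,-0.6,0],
    [1,-0.6,0],
    [1,-0.6,0.3],
    [0.9,-0.6,0.6]
  ],
  "rotation": [
    [0,0,0],
    [0,0,0],
    [0,0,0],
    [0,0,0],
    [0,0,0]
  ]
}}

```text
t: 2.65
tcp_pos: [0.5033, 0.0856, 0.3827]
ee_rot: [[0.726, 0.688, 0.002], [0.688, -0.726, 0.0], [0.002, 0.001, -1.0]]
force: [1.1, 0.0, -0.8]
grip_width: 0.0852
finger_force: 0.0
```

>>> {"fn": "apply_moves", "kwargs": {
  "delta_pos": [
    [0.9,-0.6,0.6],
    [0.6,-0.4,0.6],
    [0.4,-0.2,0.6],
    [0,0,0.3],
    [0,0,0]
  ],
  "rotation": [
    [0,0,0],
    [0,0,0],
    [0,0,0],
    [0,0,0],
    [0,0,0]
  ]
}}

```text
t: 3.15
tcp_pos: [0.5159, 0.1384, 0.3286]
ee_rot: [[0.725, 0.689, -0.002], [0.689, -0.725, -0.001], [-0.002, -0.001, -1.0]]
force: [-0.3, -0.1, -0.7]
grip_width: 0.0854
finger_force: 0.0
```

```bash
python3 -c "
from h import *
c=snap('wrist','w2');print(np.round(c['T'],3).tolist(),monitor.get_obs()['tcp_pos'])
im=np.hstack([cv2.resize(load(k)['frame'],(400,300)) for k in('w1','w2')]);cv2.imwrite('pics/w12.png',im[:,:,::-1])"
```

```text
[[0.689, -0.695, -0.204, 0.567], [-0.724, -0.662, -0.192, 0.186], [-0.002, 0.28, -0.96, 0.298], [0.0, 0.0, 0.0, 1.0]] [0.51615975 0.13819169 0.32931518]
```

View pics/w12.png

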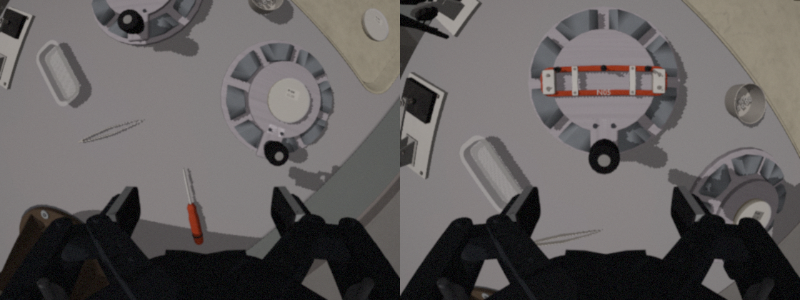

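Both wrist views show the nest ring: near (182,27) in w1 and (285,217) in w2. It sits centred between the fingers. I'll crop in on it.

```bash
python3 -c "
from h import *
a=load('w1')['frame'][0:70,142:222];b=load('w2')['frame'][170:270,235:335]
f=lambda i,w,h:cv2.resize(i,(w,h),interpolation=cv2.INTER_CUBIC)
a=f(a,400,350);a=np.vstack([a,np.zeros((50,400,3),'uint8')]);im=np.hstack([a,f(b,400,400)])
cv2.imwrite('pics/w12c.png',np.clip(im.astype(float)*2.5,0,255)[:,:,::-1])"
```

```text
[ WARN:0@0.311] global loadsave.cpp:1063 imwrite_ Unsupported depth image for selected encoder is fallbacked to CV_8U.
```

View pics/w12c.png

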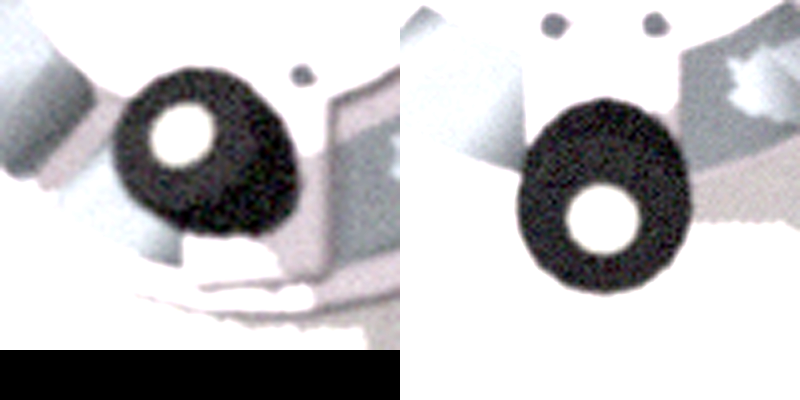

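The white dot at the centre of the ring top is at (181,133) in the left crop, scale 5, and at (603−400,218) in the right crop, scale 4.

```bash
python3 -c "
from h import *
a=load('w1');b=load('w2')
ra=ray(a,142+181/5-.4,133/5-.4,True);rb=ray(b,235+203/4-.4,170+218/4-.4,True)
p,e=tri([ra,rb]);print(p,e,atz(ra,.09),atz(rb,.09))
c=tri([ra,rb,ray(load('t0'),210.5,213.0)]);print(c)
# bar ends in w2, z=.07
P=[atz(ray(b,x*1.4,y*1.4,True),.07) for x,y in((141,83),(265.5,80))];print(P,sum(P)/2, np.degrees(np.arctan2(*(P[1]-P[0])[1::-1])))
o=monitor.get_obs();R=o['ee_rot'];print(o['tcp_pos'],(R.T@(np.array([p[0],p[1],.235])-o['tcp_pos'])/.025), np.degrees(np.arctan2(R[1,1],R[0,1])))"
```

```text
[0.51499352 0.13909286 0.09107586] [np.float64(0.00019326918499330885), np.float64(0.00019326918499337398)] [0.51479858 0.13967333 0.09      ] [0.51491204 0.13879407 0.09      ]
(array([0.51574861, 0.1388131 , 0.09212552]), [np.float64(0.0009310280901336577), np.float64(0.0005533181069761128), np.float64(0.001281155089739899)])
[array([0.52494985, 0.23455268, 0.07      ]), array([0.6119254 , 0.14722845, 0.07      ])] [0.56843763 0.19089056 0.07      ] -45.11461500078692
[0.51615975 0.13819169 0.32931518] [-0.00441607 -0.0560503   3.77264885] -46.49548090623293
```

>>> {"fn": "apply_moves", "kwargs": {
  "delta_pos": [
    [0,-0.05,0.8],
    [0,0,0.8],
    [0,0,0.8],
    [0,0,0.8],
    [0,0,0.4]
  ],
  "rotation": [
    [0,0,0.1],
    [0,0,0],
    [0,0,0],
    [0,0,0],
    [0,0,0]
  ],
  "grip": 60
}}

```text
t: 3.7
tcp_pos: [0.5154, 0.1389, 0.2391]
ee_rot: [[0.73, 0.683, -0.001], [0.683, -0.73, -0.0], [-0.001, -0.0, -1.0]]
force: [0.5, 0.6, -0.5]
grip_width: 0.0597
finger_force: 0.0
```

>>> {"fn": "apply_moves", "kwargs": {
  "delta_pos": [
    [0,0,0.1],
    [0,0,0],
    [0,0,0],
    [0,0,0],
    [0,0,0]
  ],
  "rotation": [
    [0,0,0],
    [0,0,0],
    [0,0,0],
    [0,0,0],
    [0,0,0]
  ],
  "grip": 25,
  "grip_force": 40
}}

```text
t: 4.2
tcp_pos: [0.5156, 0.1397, 0.2379]
ee_rot: [[0.73, 0.684, 0.001], [0.684, -0.73, -0.0], [0.0, 0.0, -1.0]]
force: [-2.2, -3.2, 6.2]
grip_width: 0.0284
finger_force: 40.4
```

>>> {"fn": "apply_moves", "kwargs": {
  "delta_pos": [
    [0,0,-0.2],
    [0,0,-0.3],
    [0,0,-0.3],
    [0,0,0],
    [0,0,0]
  ],
  "rotation": [
    [0,0,0],
    [0,0,0],
    [0,0,0],
    [0,0,0],
    [0,0,0]
  ]
}}

```text
t: 4.7
tcp_pos: [0.5155, 0.1398, 0.2574]
ee_rot: [[0.73, 0.684, 0.0], [0.684, -0.73, 0.0], [0.0, 0.0, -1.0]]
force: [0.2, -1.8, -6.2]
grip_width: 0.0287
finger_force: 40.0
```

```bash
python3 -c "
from h import *
o=monitor.get_obs();print(o['force'],o['tcp_pos'],o['grip_width']);c=snap('scene','s1')
i=c['frame'][140:260,150:310];cv2.imwrite('pics/s1c.png',np.clip(cv2.resize(i,(640,480),interpolation=cv2.INTER_CUBIC).astype(float)*1.8,0,255).astype('uint8')[:,:,::-1])"
```

```text
[ 0.22598732 -1.80250415 -6.21229307] [0.51549892 0.13982899 0.25743439] 0.02865475745411117
```

View pics/s1c.png

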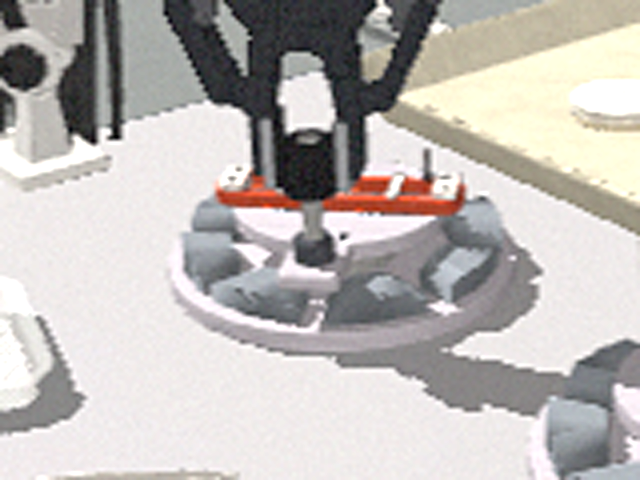

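The ring is up, with the bare steel pin showing between collar and ring, and the force matches the spring. Next I'll carry it along the arc.

>>> {"fn": "apply_moves", "kwargs": {
  "delta_pos": [
    [0.004,-0.157,0],
    [0.004,-0.157,0],
    [0.004,-0.157,0],
    [0.004,-0.157,0],
    [0.004,-0.157,0]
  ],
  "rotation": [
    [0,0,0.75],
    [0,0,0.75],
    [0,0,0.75],
    [0,0,0.75],
    [0,0,0.75]
  ]
}}

```text
t: 5.25
tcp_pos: [0.5039, 0.1557, 0.2568]
ee_rot: [[0.883, 0.47, -0.001], [0.47, -0.883, -0.0], [-0.001, -0.0, -1.0]]
force: [1.1, -1.9, -7.1]
grip_width: 0.0287
finger_force: 39.9
```

```bash
cat > arc.py <<'E'
from h import *
o=monitor.get_obs();p=o['tcp_pos'];R=o['ee_rot'];A=np.array([.5693,.1915])
d=p[:2]-A;print(p,o['force'],'r',np.hypot(*d),'phi',np.degrees(np.arctan2(d[1],d[0])),'toolx',np.degrees(np.arctan2(R[1,0],R[0,0])))
E
python3 arc.py
```

```text
[0.50386873 0.15574379 0.2568476 ] [ 1.05251605 -1.94343311 -7.10844687] r 0.0745637780757833 phi -151.3447320407603 toolx 28.016330436905278
```

>>> {"fn": "apply_moves", "kwargs": {
  "delta_pos": [
    [0.004,-0.157,0],
    [0.004,-0.157,0],
    [0.004,-0.157,0],
    [0.004,-0.157,0],
    [0.004,-0.157,0]
  ],
  "rotation": [
    [0,0,0.75],
    [0,0,0.75],
    [0,0,0.75],
    [0,0,0.75],
    [0,0,0.75]
  ]
}}

```text
t: 5.75
tcp_pos: [0.4968, 0.174, 0.2568]
ee_rot: [[0.974, 0.225, -0.001], [0.225, -0.974, -0.0], [-0.001, 0.0, -1.0]]
force: [-0.6, -4.7, -7.2]
grip_width: 0.0285
finger_force: 40.0
```

>>> {"fn": "apply_moves", "kwargs": {
  "delta_pos": [
    [0.004,-0.157,0],
    [0.004,-0.157,0],
    [0.004,-0.157,0],
    [0.004,-0.157,0],
    [0.004,-0.157,0]
  ],
  "rotation": [
    [0,0,0.75],
    [0,0,0.75],
    [0,0,0.75],
    [0,0,0.75],
    [0,0,0.75]
  ]
}}

```text
t: 6.25
tcp_pos: [0.4947, 0.1934, 0.2567]
ee_rot: [[0.999, -0.035, -0.002], [-0.035, -0.999, -0.001], [-0.002, 0.001, -1.0]]
force: [-1.1, -3.7, -6.1]
grip_width: 0.029
finger_force: 40.0
```

```bash
python3 arc.py
```

```text
[0.494717   0.19344583 0.25669488] [-1.1414313  -3.6561734  -6.12012857] r 0.07460837485229714 phi 178.50552184839879 toolx -1.9885869752231664
```

>>> {"fn": "apply_moves", "kwargs": {
  "delta_pos": [
    [0,0,0],
    [0,0,0.2],
    [0,0,0.25],
    [0,0,0.2],
    [0,0,0]
  ],
  "rotation": [
    [0,0,0],
    [0,0,0],
    [0,0,0],
    [0,0,0],
    [0,0,0]
  ]
}}

```text
t: 6.75
tcp_pos: [0.4948, 0.1932, 0.2402]
ee_rot: [[1.0, -0.031, -0.002], [-0.031, -1.0, -0.001], [-0.002, 0.001, -1.0]]
force: [-4.5, -4.4, -4.8]
grip_width: 0.0286
finger_force: 40.2
```

>>> {"fn": "apply_moves", "kwargs": {
  "delta_pos": [
    [0,0,0],
    [0,0,0],
    [0,0,0],
    [0,0,0],
    [0,0,0]
  ],
  "rotation": [
    [0,0,0],
    [0,0,0],
    [0,0,0],
    [0,0,0],
    [0,0,0]
  ],
  "grip": 65
}}

```text
t: 7.25
tcp_pos: [0.4954, 0.1936, 0.2412]
ee_rot: [[0.999, -0.032, 0.001], [-0.032, -0.999, 0.0], [0.001, -0.0, -1.0]]
force: [0.9, -0.9, 0.2]
grip_width: 0.065
finger_force: 0.0
```

>>> {"fn": "apply_moves", "kwargs": {
  "delta_pos": [
    [0,0,-0.4],
    [0,0,-0.8],
    [0,0,-1],
    [0,0,-1],
    [0,0,-0.6]
  ],
  "rotation": [
    [0,0,0],
    [0,0,0],
    [0,0,0],
    [0,0,0],
    [0,0,0]
  ]
}}

```text
t: 7.75
tcp_pos: [0.4955, 0.1936, 0.3385]
ee_rot: [[0.999, -0.032, 0.002], [-0.032, -0.999, 0.001], [0.002, -0.001, -1.0]]
force: [0.5, 0.8, 0.4]
grip_width: 0.0649
finger_force: 0.0
```

```bash
python3 -c "
from h import *
c=snap('wrist','w3');s=snap('scene','s3')
f=lambda i,w,h:cv2.resize(i,(w,h),interpolation=cv2.INTER_CUBIC)
im=np.hstack([f(c['frame'][140:320,185:385],400,360),f(s['frame'][155:245,180:280],400,360)])
cv2.imwrite('pics/e.png',np.clip(im.astype(float)*1.8,0,255).astype('uint8')[:,:,::-1]);print(monitor.get_obs()['force'],monitor.get_obs()['tcp_pos'])"
```

```text
[-0.34222972  0.49628315 -0.6343925 ] [0.4958638  0.19373    0.33864552]
```

View pics/e.png

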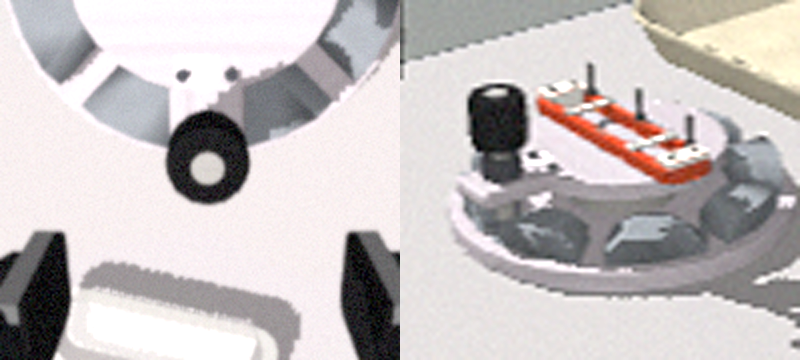

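The ring has moved one notch: the lug now points at −x and the bar is turned 45°. No steel pin is visible. I'll confirm the ring height by parallax from a second wrist position.

>>> {"fn": "apply_moves", "kwargs": {
  "delta_pos": [
    [-0.5,0.4,-0.4],
    [-0.5,0.6,-0.4],
    [0,1,-0.4],
    [0,0.5,0],
    [0,0,0]
  ],
  "rotation": [
    [0,0,0],
    [0,0,0],
    [0,0,0],
    [0,0,0],
    [0,0,0]
  ]
}}

```text
t: 8.35
tcp_pos: [0.4682, 0.1308, 0.3657]
ee_rot: [[0.999, -0.034, -0.0], [-0.034, -0.999, -0.0], [-0.0, 0.0, -1.0]]
force: [0.3, 0.5, -0.6]
grip_width: 0.0647
finger_force: 0.0
```

Run:
```python
from h import *
b=load('w3');a=snap('wrist','w4');t=snap('top','t4')
def dot(c,g):
    f=c['frame'].astype(int).sum(2); x,y=map(int,g); r=14
    w=f[y-r:y+r+1,x-r:x+r+1]; m=(w>w.min()+.5*(w.max()-w.min())).astype('uint8')
    n,l,st,ce=cv2.connectedComponentsWithStats(m); 
    ks=[k for k in range(1,n) if st[k,0]>0 and st[k,1]>0 and st[k,0]+st[k,2]<2*r+1 and st[k,1]+st[k,3]<2*r+1 and st[k,4]>10]
    return [(ce[k]+[x-r,y-r],st[k,4]) for k in ks]
def pw(c,p):
    T=np.array(c['T']);q=T[:3,:3].T@(np.array(p)-T[:3,3]);f=210/np.tan(np.radians(c['vfov']/2));n=np.hypot(q[0],q[1]);r=f*np.arctan2(n,q[2]);return c['cx']+r*q[0]/n,c['cy']+r*q[1]/n
d3=dot(b,(288,224));p=atz(ray(b,*d3[0][0],True),.09);g=pw(a,p);d4=dot(a,g);print(d3,p,g,d4)
print(tri([ray(b,*d3[0][0],True),ray(a,*d4[0][0],True)]))
# same check on w1/w2 (home reference)
print('change in dish area', np.abs(t['frame'].astype(int)-load('t0')['frame'])[145:225,270:352].mean())
```

```text
[(array([288.31696429, 223.73214286]), np.int32(224))] [0.49355719 0.19235793 0.09      ] (np.float64(206.54348277603262), np.float64(181.14892466812867)) [(array([206.21311475, 181.1147541 ]), np.int32(183))]
(array([0.49379459, 0.19237388, 0.09084617]), [np.float64(4.735504465e-05), np.float64(4.7355044650033565e-05)])
change in dish area 27.60670731707317
```

```bash
python3 -c "
from station import workorder
print(workorder.sign_off())"
```

```text
the job is handed in; nothing more can be done
None
```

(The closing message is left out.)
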